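Seat the beaker rack on the sample changer

TASK

The beaker rack of the titrator's sample changer has been put on its spindle out of register and is riding on top of the locating pin. Without lifting the rack off, push it round with a fingertip until the notch in its rim meets the pin, then press it down until it is fully seated. Leave the glassware, the tubs and everything else standing around it where it is.

Things in the scene. Friction and masses are not known exactly. Their poses are not given: they have to be found in the camera images.
- changer: Sample changer, fixed: white housing, deck 60 mm high, x -145..145, y -265..145 mm in its own frame; black round platter on it, radius 116 mm, face 72 mm high. Origin on the table on the spindle's vertical axis, z up. Tower 50 x 50 mm, 336 mm high at x 85, y -215 mm; its parked head hangs over a rinsing pot at x -40, y -215 mm. Both stay over 180 mm from the spindle axis.
- rack: Beaker rack: aluminium disc, radius 105 mm, 14 mm thick, turns without stops about the spindle (friction about 0.05 N m). Origin at the centre of its underside, z up; its x axis points to the notch. Six round through pockets, radius 25 mm, centred 66 mm from the axis at 30, 90, 150, 210, 270 and 330 degrees from the notch. At the start its underside is 84 mm, its upper face 98 mm above the table.
- rack_drop (a joint): How far the rack has gone down from its start height, m: 0 riding on the pin, 0.008 fully seated, negative when raised. An O-ring on the spindle holds it at any height, so it does not fall by its own weight (about 0.7 to 1 kg in all): with the notch over the pin it takes about 5 to 9 N of push on its face to slide down. Pressed out of register it only rocks a little on the pin.
- notch (a point): The middle of the one notch in the rack's rim, level with the rack's upper face, 100 mm from the spindle axis. The notch is a U-shaped slot through the full thickness, 20 mm wide, open outwards, its round bottom 90 mm from the axis.
- pin (a point): The top of the fixed locating pin, a flat-topped steel pin of 14 mm diameter, 100 mm from the spindle axis, 84 mm above the table. While the rack is out of register it hides most of the pin; the end of the pin's flat steel foot on the black platter (20 mm wide) shows just outside the rack's rim. With notch and pin in line there is 3 mm of play either way.
- hub (a point): Centre of the rack's upper face, on the spindle axis, over a bore of radius 8 mm; from 8 to 41 mm from the axis the face is plain and flat. This point is 98 mm above the table at the start and 90 mm when the rack is seated; the spindle's end is then 3 mm below it.
- beaker_a: Bystander: glass beaker, 51 mm diameter, 64 mm high, standing on a corner of the changer's deck. Origin at the centre of its foot, z up.
- beaker_b: Bystander: a like glass beaker on the table beside the changer. Origin at the centre of its foot, z up.
- jar: Bystander: small white sample jar with lid, 36 mm diameter, 50 mm high, standing on another corner of the changer's deck. Origin at the centre of its foot, z up.
- bottle: Bystander: amber bottle, 60 mm diameter, 130 mm high, on the table. Origin at the centre of its foot, z up.
- tub_stones: Bystander: clear open tub of stones, 138 x 113 mm, 57 mm high, on the table. Origin at the centre of its underside, z up.
- tub_metal: Bystander: a like tub of metal strips on the table. Origin at the centre of its underside, z up.
- spatula: Bystander: steel spoon spatula, 160 mm long, lying on the table along its own x axis. Origin under its middle.

How it is judged:
On the way, in this order (a step that is already met when the one before it is completed fails the run):
1. the notch of the rack has been turned to the pin (horizontal distance between notch and pin below 0.004 m).
2. the rack has been pressed down onto its seat (value of joint rack_drop above 0.0065 m), for 0.2 s.
At the end, for the whole second after the job is handed in: The rack is down on its seat (at least 6.5 of its 8 mm), its notch over the pin (within 4 mm), and it is at rest; the rack was never raised and no bystander was shifted more than 20 mm or tipped (value of joint rack_drop above 0.0065 m and horizontal distance between notch and pin below 0.004 m and angular speed of rack below 0.05 rad/s); the robot touches nothing.
It fails at once if the rack was lifted (value of joint rack_drop below -0.004 m).
It fails at once if glassware, jar or bottle was shifted by more than 20 mm, lifted or tipped (distance of any of beaker_a, beaker_b, jar, bottle from where it was at the start of the episode above 0.02 m or angle between any of beaker_a, beaker_b, jar, bottle's own z axis and vertical above 0.35 rad).
It fails at once if a tub or the spatula was shifted by more than 20 mm, lifted or tipped (distance of any of tub_stones, tub_metal, spatula from where it was at the start of the episode above 0.02 m or angle between any of tub_stones, tub_metal's own z axis and vertical above 0.35 rad).
It also fails if it takes over 64 s, if anything falls off the work surface, if the arm or the gripper's body presses on something with over 40 N, if the wrist force passes 120 N, or if a joint passes its speed limit or range.

ROBOT

A 6-joint arm with a two-finger parallel gripper is mounted at the origin on the work surface. World frame = base frame: x ahead of the robot, y to its left, z up, the work surface at z = 0. Lengths are in m, angles in rad, forces in N, time in s.
With the tool pointing down it reaches from about 0.25 to 0.725 m from the base axis. Payload 4 kg.
Tool frame: the origin (TCP) lies midway between the tips of the shut fingers; the grasp point (between the pads) lies 19 mm behind it; z points along the fingers, y is the direction in which the jaws open and shut (so a half turn about z gives the same grasp; the last joint's range is limited). The gripper opens to 85 mm and grips with 20 to 120 N. Pads are 22 mm wide; open, the fingers measure 114 mm over their backs; the gripper's body (76 mm by 85 mm) begins 54 mm behind the grasp point. The pads swing forward as they close: fully open they stand 13 mm farther back than shut.
Start: joints at [1.175, 0.241, 0.005, 1.335, 0, 1.571], TCP at [0.193, 0.461, 0.231] pointing down, gripper open.
Joint ranges: [-2.72, 2.72], [-1.05, 1.87], [-1.09, 1.28], [-1.99, 2.15], [-1.42, 1.44], [-3.14, 3.14]. Speed limits (rad/s): [2.79, 2.79, 3.14, 3.14, 3.14, 3.14].

INTERFACE

Orientations are given as a unit quaternion [x, y, z, w].
In Python, from workcell import get_obs, camera, camera_model, job_done, masks_of gives the robot as it stands.
- The arm moves only by the tool jog_arm, never from a script. Its argument "deltas" is a list that holds one entry, the list of rows, each a list of 7 numbers: the shift along the tool's x, y, z in mm, then the turn, a rotation vector about the tool's x, y, z in degrees, then the finger opening in mm, from 0 to 85.4. A call has 1 to 5 rows; each row shifts and turns the pose as measured when the row begins, along the tool's axes as they then stand; what a row does not reach is not made up. A row lasts 1/10 s, in which the tool goes at most 50 mm and 8.59 degrees, less where a joint would pass 70% of its speed; a pose out of reach is approached as far as the arm can. A call with a gripper value outside its range is refused whole. The fingers move at their own pace and stop on an object; the grip force is fixed at half the most. Time passes only in rows, so rows that do not move let the fingers close. It gives the time, the measured TCP pose, the force and the opening at its end, in the units of the state.
- get_obs(): the state, without advancing time (a new reading comes with each control period).
- camera(name): name is "side" or "top" or "wrist"; returns the picture (480x640x3 uint8, red, green, blue); there is no depth.
- camera_model(name): a dict with "fovy" (degrees; the focal length in pixels is half the picture's height over the tangent of half this angle, whatever the lens; pixels are square), "cx", "cy" (the principal point, pixels), "k1" (the pictures are not rectified: a ray, as slopes to the right and down, at radius r is drawn at 1 + k1 r^2 times it, then the intrinsics apply), "pose" (4x4, takes a point from camera to world coordinates); the wrist camera has in their place "T_tool_cam" (4x4, takes a point from camera to tool coordinates, whose origin is the TCP and whose axes are the flange's). Camera axes: x right, y down, z forward; pixel columns grow to the right and rows downward; lengths in m; the calibration is good to about 2 mm. A picture is of the moment at which its call begins: read the wrist's pose just before it. camera_model takes no time and is no camera call.
- job_done(): hands the job in, once; it reports no verdict.
Trained networks look in the newest picture that a camera, given by its name, has taken for a name from the list of things; names that differ only in an ending like _2 or _b are one class to them, and where a whole thing is asked for, a point or a joint stands for the part that bears it (a point fixed in the world has none). Each returns a list of dicts, best first, with "conf" (0 to 1); they miss things now and then, are a little off and sometimes report something else, mostly with a low value. They report only what shows in the picture. A call takes as long as a camera call.
- masks_of(target, camera): "pixels" (480x640 bool, what is visible of it) and "at" ([column, row] in pixels, amid what is visible of it).
The state is a dict: "clock": time; "joint_pos": joint angles; "joint_vel": joint speeds; "tau": joint torques, N m; "eef_pos": TCP position; "tool_rot": TCP orientation; "ft_force": force on the tool from outside, world axes, zero at the start; "ft_torque": the same for the moment, N m; "grip_width": finger opening in m.
Only numpy, scipy, OpenCV 4.12 (cv2) and the standard library are available. Lean on these libraries where they do the work, as an engineer would, in place of code of your own. Each camera call takes 0.05 s, during which the arm holds its last target. There are 200 camera calls.

## Working session

There is one attempt and no reset: what is moved stays moved. The work goes in short steps, Python scripts to look and compute and a tool call to move; the robot and the scene stay as the last step left them, time stands still between calls to the robot, and variables do not carry over. Pictures are saved under pics/ and viewed, about 8 in all and at most 12, crops included, and the job is handed in when it is done.

Besides the shell and the picture viewer there is one more tool, called after "Emit:" as name([rows], argument=value, ...), one row to a line, values as JSON. jog_arm: Moves the arm, as the interface text tells. Its arguments: {"type":"object","properties":{"deltas":{"type":"array"}},"required":["deltas"]}

```bash
mkdir -p pics
cat > h.py <<'E'
import numpy as np, cv2
from workcell import *
from scipy.spatial.transform import Rotation as R
def model(n, obs=None):
    m=camera_model(n); f=240/np.tan(np.radians(m['fovy'])/2)
    if n=='wrist':
        T=np.eye(4);T[:3,:3]=R.from_quat(obs['tool_rot']).as_matrix();T[:3,3]=obs['eef_pos'];P=T@np.array(m['T_tool_cam'])
    else: P=np.array(m['pose'])
    return f,m['cx'],m['cy'],m['k1'],P
def to_world(px,z,M):
    f,cx,cy,k1,P=M; px=np.atleast_2d(px).astype(float)
    d=(px-[cx,cy])/f; u=d.copy()
    for _ in range(20): u=d/(1+k1*(u**2).sum(1,keepdims=True))
    r=np.c_[u,np.ones(len(u))]@P[:3,:3].T; t=(z-P[2,3])/r[:,2:]
    return P[:3,3]+r*t
def to_px(X,M):
    f,cx,cy,k1,P=M; c=(np.atleast_2d(X)-P[:3,3])@P[:3,:3]; u=c[:,:2]/c[:,2:]
    return u*(1+k1*(u**2).sum(1,keepdims=True))*f+[cx,cy]
E
python3 - <<'E'
from h import *
o=get_obs();print(o['clock'],o['eef_pos'],o['tool_rot'])
for n in ['top','side']:
    im=camera(n);cv2.imwrite(f'pics/{n}0.png',im[...,::-1]);M=model(n);print(n,M[0],M[4].round(3).tolist())
    if n=='top':
      for t,z in [('rack',.098),('notch',.098),('changer',.06),('pin',.084),('hub',.098),('beaker_a',.06),('jar',.06),('bottle',.1),('tub_stones',.03),('spatula',0)]:
        for d in masks_of(t,n)[:3]: print(t,round(d['conf'],2),np.round(d['at']),to_world(d['at'],z,M)[0].round(3),d['pixels'].sum())
E
```

```text
0.0 [0.19253258 0.4607591  0.23040677] [ 1.96615907e-01  9.80480032e-01 -1.02557945e-03 -2.01875813e-04]
top 494.8954138320342 [[0.021, -0.998, 0.061, 0.456], [-1.0, -0.02, 0.02, -0.065], [-0.019, -0.061, -0.998, 1.189], [0.0, 0.0, 0.0, 1.0]]
rack 0.55 [290. 233.] [0.55  0.011 0.098] 5070
notch 0.8 [284. 232.] [0.551 0.025 0.098] 4760
changer 0.88 [317. 235.] [ 0.548 -0.047  0.06 ] 22430
pin 0.7 [318. 239.] [ 0.539 -0.052  0.084] 22309
hub 0.9 [282. 228.] [0.56  0.028 0.098] 4844
hub 0.25 [164. 342.] [0.304 0.281 0.098] 654
beaker_a 0.97 [208. 252.] [0.505 0.2   0.06 ] 480
beaker_a 0.74 [288. 230.] [0.56  0.019 0.06 ] 4530
beaker_a 0.7 [234. 285.] [0.431 0.138 0.06 ] 483
jar 0.62 [341. 188.] [ 0.658 -0.102  0.06 ] 253
bottle 0.8 [516. 306.] [ 0.399 -0.482  0.1  ] 882
tub_stones 0.91 [115. 265.] [0.471 0.427 0.03 ] 3288
tub_stones 0.44 [516. 304.] [ 0.4   -0.509  0.03 ] 917
spatula 0.81 [164. 343.] [0.289 0.313 0.   ] 700
side 568.8326690525312 [[0.936, -0.192, 0.295, 0.138], [-0.351, -0.56, 0.75, -1.015], [0.022, -0.806, -0.592, 0.872], [0.0, 0.0, 0.0, 1.0]]
```

View pics/top0.png

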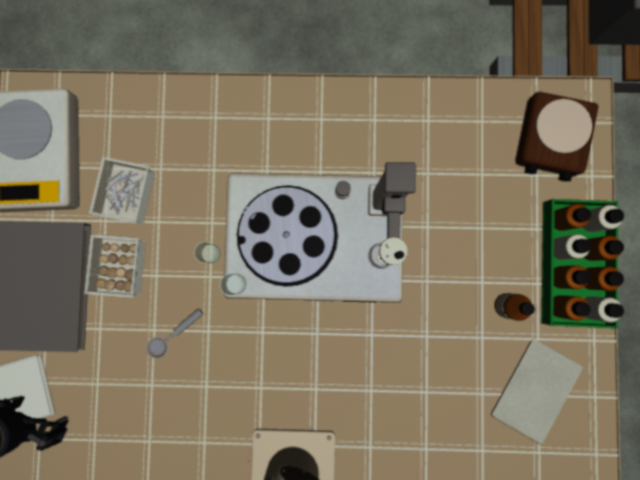

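View pics/side0.png

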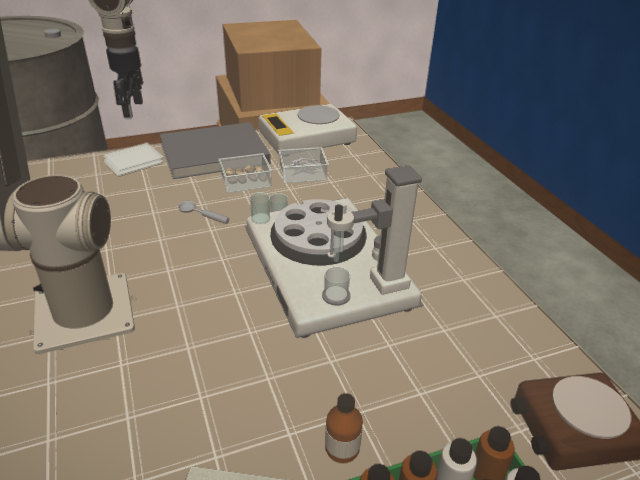

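The top view shows the changer with the rack near (286,234). There may be a notch at (241,240) on the left rim and something bright near (252,215). I'll enlarge that area.

Run:
```python
from h import *
im=cv2.imread('pics/top0.png'); M=model('top')
c=im[170:305,195:375]; cv2.imwrite('pics/crop0.png',cv2.resize(c,None,fx=4.4,fy=4.4,interpolation=cv2.INTER_CUBIC))
print(to_world([[286,234.5],[241,240],[252,215],[228,174],[401,299],[234,284],[343,188]],.09,M).round(3))
```

```text
[[ 0.547  0.021  0.09 ]
 [ 0.532  0.121  0.09 ]
 [ 0.589  0.098  0.09 ]
 [ 0.681  0.155  0.09 ]
 [ 0.409 -0.236  0.09 ]
 [ 0.434  0.134  0.09 ]
 [ 0.654 -0.105  0.09 ]]
```

View pics/crop0.png

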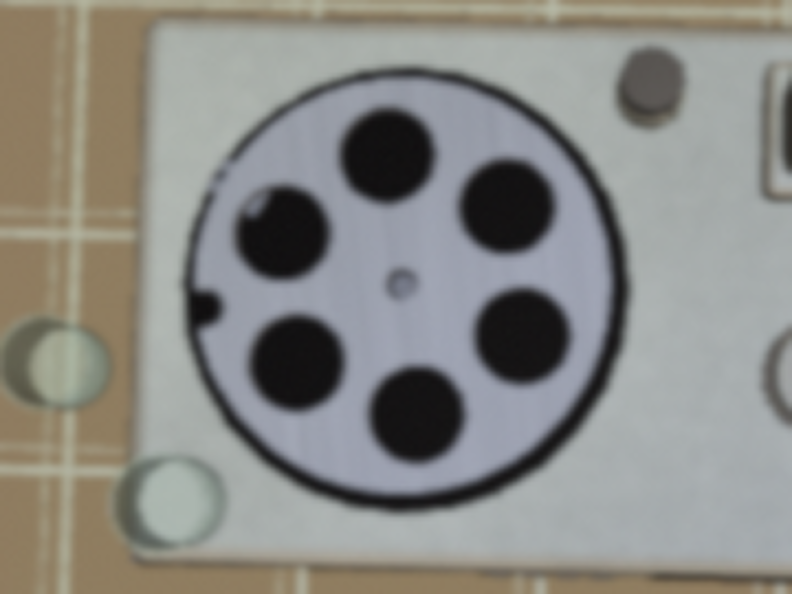

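Pin foot shows at the rim (crop 220,178) and again through a pocket at (258,202). The notch is at (207,309) and the centre at (402,284), so the rack must turn about 37° clockwise seen from above. I'll approach with the fingers closing and look with the wrist camera.

Emit:
jog_arm([
  [[-40,-25,-12,0,0,0,0],[-40,-25,-12,0,0,0,0],[-40,-25,-12,0,0,0,0],[-40,-25,-12,0,0,0,0],[-40,-25,-12,0,0,0,0]],
])

```text
clock: 1.1
eef_pos: [0.3304, 0.2679, 0.2907]
tool_rot: [0.19, 0.982, -0.001, -0.0]
ft_force: [1.0, 1.4, -0.2]
grip_width: 0.0124
```

```bash
cat >> h.py <<'E'
def delta(target,obs=None):
    o=obs or get_obs(); return (R.from_quat(o['tool_rot']).as_matrix().T@(np.array(target)-o['eef_pos'])*1000).round(1)
E
python3 - <<'E'
from h import *
o=get_obs();print(o['clock'],o['eef_pos'],o['tool_rot'],o['grip_width'],delta([.48,.02,.3]))
m=camera_model('wrist');print(m['fovy'],np.array(m['T_tool_cam']).round(3))
E
```

```text
1.1 [0.33041769 0.26791683 0.29073527] [ 1.89506253e-01  9.81879020e-01 -8.56190560e-04 -4.87352414e-04] 0.012355163238871791 [-231.1 -174.5   -9.1]
69.88739091508991 [[-0.    -0.963 -0.271  0.068]
 [ 1.    -0.     0.    -0.001]
 [-0.    -0.271  0.963 -0.144]
 [ 0.     0.     0.     1.   ]]
```

Emit:
jog_arm([
  [[-41,-28,0,0,0,0,0],[-41,-28,0,0,0,0,0],[-41,-28,0,0,0,0,0],[-41,-28,0,0,0,0,0],[-41,-28,-4,0,0,0,0]],
])

```text
clock: 1.6
eef_pos: [0.4695, 0.0601, 0.2984]
tool_rot: [0.189, 0.982, 0.002, 0.003]
ft_force: [0.9, 1.5, 0.1]
grip_width: 0.0003
```

Emit:
jog_arm([
  [[-30,-20,0,0,0,0,0],[0,0,0,0,0,0,0],[0,0,0,0,0,0,0]],
])

```text
clock: 1.9
eef_pos: [0.4933, 0.0234, 0.2983]
tool_rot: [0.194, 0.981, 0.002, 0.004]
ft_force: [0.1, 0.6, -0.0]
grip_width: -0.0004
```

Run:
```python
from h import *
o=get_obs();print(o['clock'],o['eef_pos'],o['tool_rot'],o['ft_force'],abs(o['joint_vel']).max() if hasattr(o['joint_vel'],'max') else o['joint_vel'])
im=camera('wrist');cv2.imwrite('pics/w0.png',im[...,::-1])
import json;json.dump({k:np.array(o[k]).tolist() for k in('eef_pos','tool_rot')},open('w0.json','w'))
```

```text
1.9 [0.49333512 0.02337424 0.29829741] [0.19401126 0.98098968 0.00186888 0.00392128] [ 0.0897223   0.57192423 -0.04180966] 0.03224824586862373
```

View pics/w0.png

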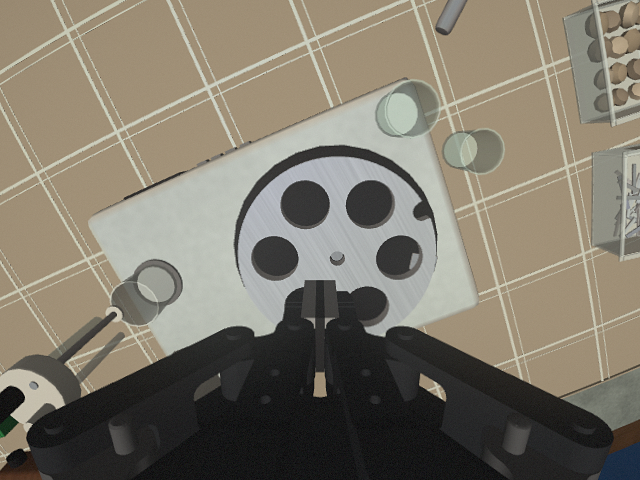

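The wrist view shows the bore at (337,258), the notch at (421,211) and the pin foot through a pocket at (413,262). I'll measure these.

Run:
```python
from h import *
import json
o=json.load(open('w0.json'));M=model('wrist',o);im=cv2.imread('pics/w0.png');g=cv2.cvtColor(im,cv2.COLOR_BGR2GRAY)
P=[]
for s in [(304,204),(369,203),(274,258)]:
    _,L=cv2.connectedComponents((g<90).astype(np.uint8)); m=(L==L[s[1],s[0]]).astype(np.uint8)
    c=max(cv2.findContours(m,0,cv2.CHAIN_APPROX_NONE)[0],key=len)[:,0]
    w=to_world(c,.098,M)[:,:2].astype(np.float32); (x,y),r=cv2.minEnclosingCircle(w*1000); P.append((x,y)); print('pocket',x,y,r)
P=np.array(P)
from scipy.optimize import least_squares
base=np.radians([210,150,270])
def f(p): return [v for a,q in zip(base,P) for v in (p[0]+66*np.cos(p[2]+a)-q[0],p[1]+66*np.sin(p[2]+a)-q[1])]
best=min((least_squares(f,[547,21,np.radians(a)]) for a in range(0,360,60)),key=lambda s:s.cost)
# free label choice resolved by notch
c=best.x[:2];print('centre',c,'mod60',np.degrees(best.x[2])%60,best.cost)
print('bore',to_world([337.5,258],.098,M))
for n,px,z in [('notch',(421,211),.098),('foot pocket',(413,262),.074)]:
    w=to_world(px,z,M)[0]*1000; d=w[:2]-c; print(n,w,np.hypot(*d),np.degrees(np.arctan2(d[1],d[0])))
cv2.imwrite('pics/w0c.png',cv2.resize(im[140:310,330:470],None,fx=3.5,fy=3.5,interpolation=cv2.INTER_CUBIC))
```

```text
pocket 482.3933410644531 12.045306205749512 24.8004093170166
pocket 507.2296142578125 73.15913391113281 24.61638641357422
pocket 523.1476440429688 -40.009952545166016 24.74370002746582
centre [547.82949937  21.18248074] mod60 37.992156397821006 0.006095130226065239
bore [[0.54835375 0.02177512 0.098     ]]
notch [533.83011063 119.87447702  98.        ] 99.67995292406665 98.07350309811982
foot pocket [594.49273783  98.1401848   74.        ] 89.99970020075718 58.76950762070721
```

View pics/w0c.png

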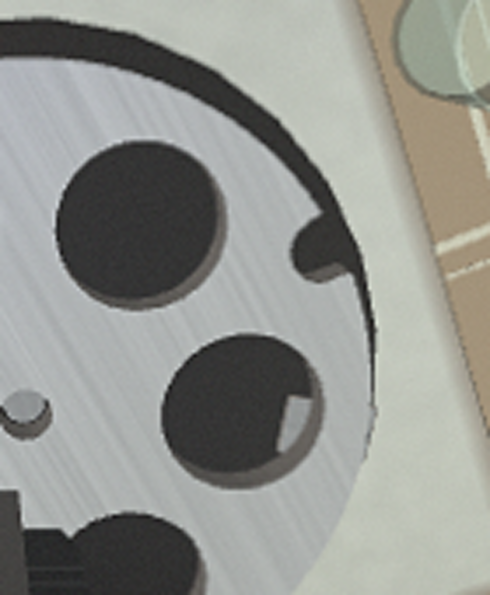

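Run:
```python
from h import *
import json
o=json.load(open('w0.json'));M=model('wrist',o);c=np.array([547.8,21.2])
for z in (.073,.075):
    w=to_world([[330+288/3.5,140+395/3.5],[330+278/3.5,140+449/3.5],[330+372/3.5,140+403/3.5],[330+371/3.5,140+432/3.5]],z,M)[:,:2]*1000-c
    r=np.hypot(*w.T);a=np.degrees(np.arctan2(w[:,1],w[:,0]));e=w[1]-w[0]
    print(z,r,a,'axis from corner',a[0]-np.degrees(np.arcsin(10/r[0])),'edge normal',np.degrees(np.arctan2(e[1],e[0]))+90, np.hypot(*e))
M=model('top');k=4.4
# top: rack centre and foot
pc=to_world([[195+402/k,170+284/k],[195+207/k,170+309/k]],.098,M)[:,:2]*1000
w=to_world([[195+220/k,170+178/k],[195+258/k,170+202/k]],.074,M)[:,:2]*1000
n=pc[1]-pc[0];print('top centre',pc[0],'notch',np.degrees(np.arctan2(n[1],n[0])),[(np.hypot(*(q-pc[0])),np.degrees(np.arctan2(*(q-pc[0])[::-1]))) for q in w])
for q in [128,188,248]:
    for d in (0,-40): a=np.radians(q+d);print(q,d,c+66*np.r_[np.cos(a),np.sin(a)])
o=get_obs();print('to above pocket188',delta([.4824,.012,.15],o))
```

```text
0.073 [ 87.59140514  88.41778114 115.77264086 117.38265295] [65.54677238 53.25031047 64.63035666 59.71629601] axis from corner 58.991222726411216 edge normal 61.89423486511848 18.868666753393732
0.075 [ 86.98621287  87.6725426  115.00375119 116.55002631] [65.97447784 53.6464318  64.95276148 60.02721995] axis from corner 59.37311684630094 edge normal 61.89423486511858 18.766409372114726
top centre [545.87414296  19.19143729] notch 98.4348116035906 [(np.float64(111.81447451087998), np.float64(60.48509350801285)), (np.float64(88.4336912242959), np.float64(60.91323002532173))]
128 0 [507.16634263  73.20870974]
128 -40 [550.10336678  87.15979458]
188 0 [482.44230746  12.01457534]
188 -40 [491.82882565  56.17467144]
248 0 [523.07596483 -39.9941344 ]
248 -40 [489.52545887  -9.78512314]
to above pocket188 [  6.7 -15.6 148.1]
```

Emit:
jog_arm([
  [[4,-8,40,0,0,0,0],[3,-8,40,0,0,0,0],[0,0,40,0,0,0,0],[0,0,20,0,0,0,0],[0,0,0,0,0,0,0]],
])

```text
clock: 2.45
eef_pos: [0.4803, 0.0181, 0.1564]
tool_rot: [0.188, 0.982, 0.003, 0.007]
ft_force: [0.1, -0.4, 0.1]
grip_width: -0.0001
```

Run:
```python
from h import *
o=get_obs();print(o['clock'],o['eef_pos'],o['tool_rot'],o['ft_force'])
print(delta([.4824,.012,.088],o),'tilt deg',np.degrees(R.from_quat(o['tool_rot']).as_matrix()[:2,2]))
for a in (188,170,160,150): print(a,delta([.5478+.066*np.cos(np.radians(a)),.0212+.066*np.sin(np.radians(a)),.088],o))
```

```text
2.45 [0.48029066 0.01807454 0.15640577] [0.18823472 0.98209536 0.00310064 0.00683937] [ 0.10995076 -0.43645271  0.14901719]
[-3.4 -5.5 68.4] tilt deg [0.83658314 0.20141905]
188 [-3.4 -5.4 68.4]
170 [ 3.9 13.9 68.5]
160 [ 5.2 25.3 68.6]
150 [ 4.6 36.8 68.7]
```

Emit:
jog_arm([
  [[-4,-7,8,0,0,0,0],[0,0,15,0,0,0,0],[0,0,15,0,0,0,0],[0,0,12,0,0,0,0],[0,0,0,0,0,0,0]],
])

```text
clock: 2.95
eef_pos: [0.4863, 0.0123, 0.1108]
tool_rot: [0.185, 0.983, 0.004, 0.013]
ft_force: [-0.9, 0.4, 0.0]
grip_width: 0.0003
```

Run:
```python
from h import *
o=get_obs();print(o['clock'],o['eef_pos'],o['ft_force'],delta([.4824,.012,.089],o))
```

```text
2.95 [0.48633095 0.01225015 0.11083343] [-0.87404389  0.37574465  0.02864204] [ 4.1 -1.9 21.7]
```

```bash
cat >> h.py <<'E'
def level(o):
    z=R.from_quat(o['tool_rot']).as_matrix().T@[0,0,-1.]; a=np.cross([0,0,1],z); return np.degrees(a).round(2)
E
python3 - <<'E'
from h import *
print(level(get_obs()))
E
```

```text
[ 0.73  1.33 -0.  ]
```

Emit:
jog_arm([
  [[4,-2,2,0.7,1.3,0,0],[0,0,8,0,0,0,0],[0,0,8,0,0,0,0],[0,0,5,0,0,0,0],[0,0,0,0,0,0,0]],
])

```text
clock: 3.45
eef_pos: [0.4848, 0.012, 0.0897]
tool_rot: [0.184, 0.983, 0.001, 0.003]
ft_force: [-0.5, -0.7, 0.1]
grip_width: 0.0003
```

Run:
```python
from h import *
o=get_obs();print(o['clock'],o['eef_pos'],o['ft_force'],delta([.4824,.012,.089],o),level(o))
```

```text
3.45 [0.48476358 0.01200108 0.08974596] [-0.48677194 -0.72547729  0.13396973] [ 2.2 -0.9  0.7] [ 0.12  0.3  -0.  ]
```

Emit:
jog_arm([
  [[3,6,0,0,0,0,0],[2,6,0,0,0,0,0],[2,6,0,0,0,0,0],[1,6,0,0,0,0,0],[1,6,0,0,0,0,0]],
])

```text
clock: 3.95
eef_pos: [0.4881, 0.0441, 0.0903]
tool_rot: [0.185, 0.983, -0.001, 0.004]
ft_force: [1.2, -2.7, -0.5]
grip_width: 0.0002
```

```bash
cat > look.py <<'E'
from h import *
import sys
from scipy.optimize import least_squares
n=sys.argv[1]; zt=float(sys.argv[2])
o=get_obs();M=model('wrist',o);im=camera('wrist')[...,::-1].copy();cv2.imwrite(f'pics/{n}.png',im)
print(o['clock'],o['eef_pos'],o['ft_force'],'level',level(o))
g=cv2.cvtColor(im,cv2.COLOR_BGR2GRAY);c=np.array([.5478,.0212])
# rectify upper face to a top view: 0.5 mm/px, x world up, y world left
s=np.arange(-125,125,.5)/1000;Y,X=np.meshgrid(-s,-s)
W=np.stack([c[0]+X,c[1]+Y,0*X+zt],-1).reshape(-1,3)
p=to_px(W,M).astype(np.float32).reshape(500,500,2);t=cv2.remap(im,p[...,0],p[...,1],cv2.INTER_LINEAR)
cv2.imwrite(f'pics/{n}t.png',t)
# notch angle from darkness along r=97 mm, where visible
a=np.radians(np.arange(0,360,.25));q=to_px(np.c_[c[0]+.097*np.cos(a),c[1]+.097*np.sin(a),0*a+zt],M).astype(np.float32)
v=cv2.remap(g,q[:,:1].copy(),q[:,1:].copy(),cv2.INTER_LINEAR)[:,0]
d=(v<90).astype(int);k=np.flatnonzero(np.diff(d));print([(round(np.degrees(a[i]),1),'in' if d[i+1] else 'out') for i in k])
E
python3 look.py w1 .098
```

```text
3.95 [0.48812643 0.0441166  0.09033888] [ 1.15610869 -2.67010567 -0.51917108] level [-0.    0.46  0.  ]
[(np.float64(84.0), 'out'), (np.float64(233.2), 'in')]
```

View pics/w1.png

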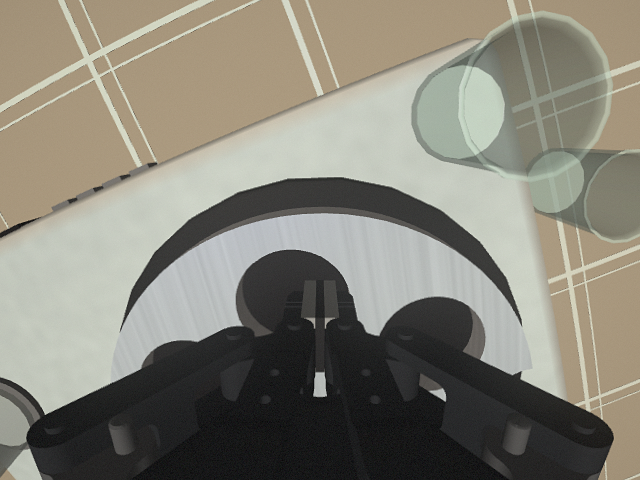

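The fingers are in contact on the right side of the pocket, which spans about (237–350, 250). The next pocket is at (385–485, 297) and the notch is near (525,372). I'll fit the rack angle from the rim points.

```bash
cat > fit.py <<'E'
from h import *
from scipy.optimize import minimize_scalar
def rack_angle(im,M,z,lo,hi,c=(.5478,.0212),box=None):
    # maximise outward brightness step across the pocket rims and notch-side walls over the rack angle (deg)
    g=cv2.GaussianBlur(cv2.cvtColor(im,cv2.COLOR_BGR2GRAY),(3,3),0).astype(np.float32)
    ph=np.radians(np.arange(0,360,3)); best=[]
    def samp(r,a):
        k=np.radians(a+30+60*np.arange(6))[:,None]
        X=np.c_[(c[0]+.066*np.cos(k)+r*np.cos(ph)).ravel(),(c[1]+.066*np.sin(k)+r*np.sin(ph)).ravel()]
        p=to_px(np.c_[X,np.full(len(X),z)],M).astype(np.float32)
        return cv2.remap(g,p[:,:1].copy(),p[:,1:].copy(),cv2.INTER_LINEAR)[:,0]
    A=np.arange(lo,hi,.1)
    S=[((samp(.0265,a)>110)&(samp(.0235,a)<110)).sum() for a in A]
    m=np.array(S)>=np.max(S)-1
    return A[m].mean(),np.ptp(A[m]),max(S)
E
python3 - <<'E'
from fit import *
import json
print(rack_angle(cv2.imread('pics/w0.png'),model('wrist',json.load(open('w0.json'))),.098,80,115))
o=get_obs();print(rack_angle(cv2.imread('pics/w1.png'),model('wrist',o),.098,60,100),o['eef_pos'])
E
```

```text
(np.float64(97.95714285714185), np.float64(0.8999999999999488), np.int64(595))
(np.float64(79.25000000000027), np.float64(0.09999999999999432), np.int64(165)) [0.48839808 0.04522065 0.09038867]
```

Emit:
jog_arm([
  [[-1,5,0,0,0.4,0,0],[-1,5,0,0,0,0,0],[-1,4,0,0,0,0,0],[0,0,0,0,0,0,0]],
])

```text
clock: 4.4
eef_pos: [0.4968, 0.0586, 0.0904]
tool_rot: [0.184, 0.983, 0.0, -0.0]
ft_force: [-0.8, -0.8, -0.3]
grip_width: -0.0003
```

```bash
cat > st.py <<'E'
from fit import *
import sys
o=get_obs();im=camera('wrist')[...,::-1].copy();cv2.imwrite(f'pics/{sys.argv[1]}.png',im)
z=float(sys.argv[2]);print(o['clock'],o['eef_pos'].round(4),o['ft_force'].round(1),'level',level(o),'rack',rack_angle(im,model('wrist',o),z,45,100))
d=o['eef_pos'][:2]-[.5478,.0212];r=np.hypot(*d);a=np.degrees(np.arctan2(d[1],d[0]));print('tcp r,a',r,a)
for k in (2,5,8):
    t=np.radians(a-k);print(-k,'deg:',delta([.5478+.064*np.cos(t),.0212+.064*np.sin(t),.09],o))
E
python3 st.py w2 .098
```

```text
4.4 [0.4968 0.0586 0.0904] [-0.8 -0.8 -0.3] level [ 0.05 -0.01  0.  ] rack (np.float64(62.900000000000254), np.float64(0.6000000000000085), np.int64(199))
tcp r,a 0.06325468662299698 143.72134816034816
-2 deg: [0.1 2.3 0.4]
-5 deg: [-1.   5.5  0.4]
-8 deg: [-2.2  8.6  0.4]
```

Emit:
jog_arm([
  [[0,2.5,0,0,0,0,0],[0,0,0,0,0,0,0],[0,0,0,0,0,0,0]],
])

```text
clock: 4.75
eef_pos: [0.4971, 0.0612, 0.09]
tool_rot: [0.184, 0.983, 0.001, -0.001]
ft_force: [0.6, 0.8, -0.1]
grip_width: 0.0002
```

```bash
python3 st.py w3 .098
```

```text
4.75 [0.4971 0.0612 0.09  ] [ 0.6  0.8 -0.1] level [ 0.06 -0.09  0.  ] rack (np.float64(60.900000000000226), np.float64(0.20000000000000284), np.int64(186))
tcp r,a 0.06455847978497571 141.7539064871314
-2 deg: [-1.2  2.   0. ]
-5 deg: [-2.4  5.1  0. ]
-8 deg: [-3.7  8.2  0. ]
```

Emit:
jog_arm([
  [[0,-6,0,0,0,0,0],[0,-2,-12,0,0,0,0],[0,0,-40,0,0,0,0],[0,0,-40,0,0,0,0],[0,0,0,0,0,0,0]],
])

```text
clock: 5.3
eef_pos: [0.4924, 0.0521, 0.1861]
tool_rot: [0.185, 0.983, 0.0, -0.002]
ft_force: [0.1, 0.1, 0.1]
grip_width: -0.0001
```

Run:
```python
from h import *
o=get_obs();print(o['clock'],o['eef_pos'],delta([.64,.075,.2],o),level(o))
```

```text
5.3 [0.49240366 0.05207335 0.18613489] [-129.1   75.   -14.5] [ 0.   -0.28  0.  ]
```

Emit:
jog_arm([
  [[-37,21,-6,0,0,0,0],[-37,21,-5,0,0,0,0],[-35,21,-4,0,0,0,0],[-20,12,0,0,0,0,0],[0,0,0,0,0,0,0]],
])

```text
clock: 5.8
eef_pos: [0.6377, 0.0734, 0.1998]
tool_rot: [0.186, 0.983, -0.0, -0.006]
ft_force: [-0.4, 0.3, 0.3]
grip_width: 0.0004
```

Emit:
jog_arm([
  [[0,0,0,0,0,0,0],[0,0,0,0,0,0,0]],
])

```text
clock: 6.0
eef_pos: [0.6364, 0.0729, 0.1991]
tool_rot: [0.186, 0.983, -0.001, -0.007]
ft_force: [0.6, 0.3, -0.0]
grip_width: 0.0001
```

```bash
python3 st.py w4 .098
python3 - <<'E'
from h import *
import json
o=get_obs();json.dump({k:np.array(o[k]).tolist() for k in('eef_pos','tool_rot')},open('w4.json','w'))
print(to_px([[.5978,.1078,.098],[.5978,.1078,.084],[.5478,.0212,.098]],model('wrist',o)))
E
```

```text
6.0 [0.6364 0.0729 0.1991] [ 0.6  0.3 -0. ] level [-0.22 -0.78  0.  ] rack (np.float64(60.600000000000215), np.float64(0.8000000000000114), np.int64(720))
tcp r,a 0.10255326567775758 30.28080724513104
-2 deg: [ 20.7 -31.3 109.5]
-5 deg: [ 18.2 -33.5 109.5]
-8 deg: [ 15.8 -35.9 109.5]
[[347.13844649 173.53290995]
 [345.74763734 172.14808824]
 [206.96384002 152.69755922]]
```

View pics/w4.png

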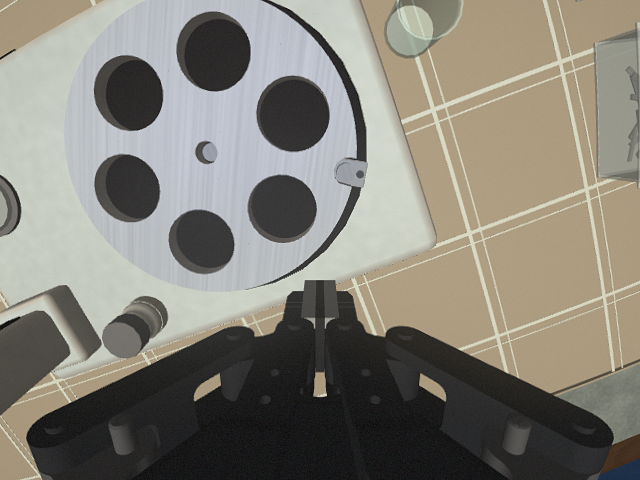

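The pin now shows inside the notch at about (350,172). I'll zoom in to check that it is centred.

Run:
```python
import cv2
im=cv2.imread('pics/w4.png');cv2.imwrite('pics/w4c.png',cv2.resize(im[140:205,315:390],None,fx=8,fy=8,interpolation=cv2.INTER_CUBIC))
```

```text
(no output)
```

View pics/w4c.png

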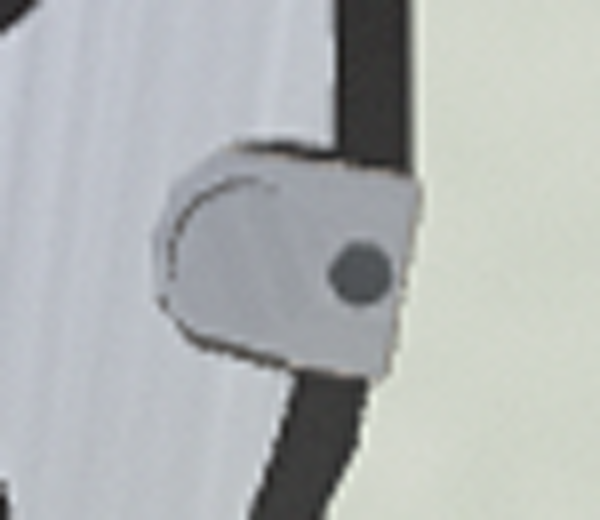

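Run:
```python
from h import *
import json
M=model('wrist',json.load(open('w4.json')));k=lambda a:np.array(a)/8+[314.5+.5,139.5+.5]
w=lambda a,z:to_world(k(a),z,M)[:,:2]*1000
c0=to_world([[206,151.5]],.098,M)[0,:2]*1000;print('bore',c0)
F=w([(300,160),(418,180),(205,345),(383,379)],.074);N=w([(335,155),(298,372)],.098);c=np.array([547.8,21.2])
for cc in (c,c0):
    for z in(.073,.075):
        F=w([(418,180),(383,379)],z);m=F.mean(0)-cc;n=N.mean(0)-cc;s=w([(360,272)],z)[0]-cc
        A=lambda v:round(np.degrees(np.arctan2(v[1],v[0])),2)
        print('foot end',A(m),np.hypot(*m),np.hypot(*(F[1]-F[0])),'screw',A(s),'notch',A(n),np.hypot(*n),np.hypot(*(N[1]-N[0])))
o=get_obs();print(delta([.4965,.052,.13],o),level(o))
```

```text
bore [546.7946142   20.91940329]
foot end 59.73 116.18592069108072 19.484830003709597 screw 59.81 notch 60.61 105.13849465148986 19.237753348341894
foot end 59.78 115.91048483425445 19.341243828434163 screw 59.87 notch 60.61 105.13849465148986 19.237753348341894
foot end 59.37 116.93733619759844 19.484830003709597 screw 59.44 notch 60.21 105.8789129543139 19.237753348341894
foot end 59.43 116.66119763135265 19.341243828434163 screw 59.5 notch 60.21 105.8789129543139 19.237753348341894
[121.4 -70.2  71.2] [-0.23 -0.79  0.  ]
```

The offset is about 0.85°, or 1.4 mm, which is inside the 3 mm play. Next I'll go over the hub and press.

```bash
python3 -c "
from h import *
print(delta([.5473,.0211,.13]))"
```

```text
[ 62.8 -80.4  70.4]
```

Emit:
jog_arm([
  [[21,-27,0,-0.2,-0.8,0,0],[21,-27,15,0,0,0,0],[20,-26,25,0,0,0,0],[0,0,25,0,0,0,0],[0,0,0,0,0,0,0]],
])

```text
clock: 6.55
eef_pos: [0.5403, 0.019, 0.1328]
tool_rot: [0.186, 0.983, -0.001, -0.001]
ft_force: [-0.9, -0.7, 0.7]
grip_width: -0.0004
```

```bash
python3 -c "
from h import *
o=get_obs();print(o['eef_pos'],delta([.5473,.0211,.1],o),level(o))"
```

```text
[0.54028691 0.01902065 0.1327764 ] [-5.8  4.5 32.8] [-0.07 -0.07  0.  ]
```

Emit:
jog_arm([
  [[-6,4.5,10,0,0,0,0],[0,0,12,0,0,0,0],[0,0,8,0,0,0,0],[0,0,2,0,0,0,0],[0,0,0,0,0,0,0]],
])

```text
clock: 7.05
eef_pos: [0.5511, 0.0221, 0.1023]
tool_rot: [0.185, 0.983, 0.0, 0.003]
ft_force: [0.1, -0.5, -0.6]
grip_width: -0.0001
```

```bash
python3 -c "
from h import *
o=get_obs();print(o['eef_pos'],o['ft_force'],delta([.5473,.0211,.098],o),level(o))"
```

```text
[0.55113767 0.02210054 0.10226172] [ 0.10956919 -0.49387589 -0.60628945] [ 3.2 -2.3  4.2] [ 0.09  0.29 -0.  ]
```

Emit:
jog_arm([
  [[3,-2,1,0.1,0.3,0,0],[0,0,3,0,0,0,0],[0,0,3,0,0,0,0],[0,0,3,0,0,0,0]],
])

```text
clock: 7.45
eef_pos: [0.5486, 0.0216, 0.0943]
tool_rot: [0.185, 0.983, 0.0, 0.001]
ft_force: [-2.4, -0.2, 7.1]
grip_width: 0.0002
```

It is sliding down with a force of about 7 N. Continuing.

Emit:
jog_arm([
  [[0,0,3,0,0,0,0],[0,0,3,0,0,0,0],[0,0,3,0,0,0,0],[0,0,2,0,0,0,0]],
])

```text
clock: 7.85
eef_pos: [0.5486, 0.0216, 0.0899]
tool_rot: [0.185, 0.983, 0.001, 0.003]
ft_force: [-6.1, 0.1, 10.4]
grip_width: 0.0
```

Emit:
jog_arm([
  [[0,0,2,0,0,0,0],[0,0,2,0,0,0,0],[0,0,0,0,0,0,0]],
])

```text
clock: 8.15
eef_pos: [0.5488, 0.0216, 0.0907]
tool_rot: [0.185, 0.983, 0.001, 0.005]
ft_force: [0.2, 0.0, 0.2]
grip_width: -0.0002
```

Emit:
jog_arm([
  [[0,0,3,0,0,0,0],[0,0,5,0,0,0,0],[0,0,6,0,0,0,0]],
])

```text
clock: 8.45
eef_pos: [0.5498, 0.0217, 0.0893]
tool_rot: [0.185, 0.983, 0.002, 0.009]
ft_force: [-18.6, -0.1, 45.8]
grip_width: 0.0003
```

There is a hard stop at z ≈ 0.089–0.090 with 46 N, so the rack is on its seat. I'll retreat and check.

Emit:
jog_arm([
  [[0,0,-10,0,0,0,0],[0,0,-30,0,0,0,0],[-25,15,-35,0,0,0,0],[-35,22,-25,0,0,0,0],[-35,22,0,0,0,0,0]],
])

```text
clock: 8.95
eef_pos: [0.654, 0.0411, 0.1961]
tool_rot: [0.186, 0.983, 0.002, 0.007]
ft_force: [1.0, 0.0, -0.9]
grip_width: 0.0
```

Emit:
jog_arm([
  [[0,20,0,0,0,0,0],[0,0,0,0,0,0,0],[0,0,0,0,0,0,0]],
])

```text
clock: 9.25
eef_pos: [0.6667, 0.0607, 0.193]
tool_rot: [0.186, 0.983, 0.002, 0.008]
ft_force: [-1.3, 0.2, -0.2]
grip_width: 0.0004
```

```bash
python3 st.py w5 .090
python3 - <<'E'
from fit import *
im=cv2.imread('pics/w5.png');o=get_obs();M=model('wrist',o)
for z in (.098,.094,.090,.086): print(z,rack_angle(im,M,z,52,68))
p=to_px([[.5978,.1078,.09]],M)[0].astype(int);print(p)
c=im[max(p[1]-33,0):p[1]+33,p[0]-38:p[0]+38];c=cv2.resize(c,(608,int(8*c.shape[0])),interpolation=cv2.INTER_CUBIC)
t=camera('top')[...,::-1];cv2.imwrite('pics/top1.png',t);d=cv2.absdiff(cv2.imread('pics/top0.png'),np.ascontiguousarray(t))
cv2.imwrite('pics/fin.png',c)
E
```

```text
9.25 [0.6667 0.0607 0.193 ] [-1.3  0.2 -0.2] level [ 0.39  0.88 -0.  ] rack (np.float64(60.95000000000022), np.float64(0.30000000000000426), np.int64(637))
tcp r,a 0.12524962045841298 18.394569205479534
-2 deg: [ 47.2 -41.7 102. ]
-5 deg: [ 45.2 -44.4 102. ]
-8 deg: [ 43.4 -47.2 102.1]
0.098 (np.float64(60.25000000000012), np.float64(0.30000000000000426), np.int64(325))
0.094 (np.float64(60.85000000000012), np.float64(0.10000000000000142), np.int64(525))
0.09 (np.float64(60.75000000000013), np.float64(0.10000000000000142), np.int64(638))
0.086 (np.float64(60.700000000000124), np.float64(1.40000000000002), np.int64(376))
[346 121]
```

View pics/fin.png

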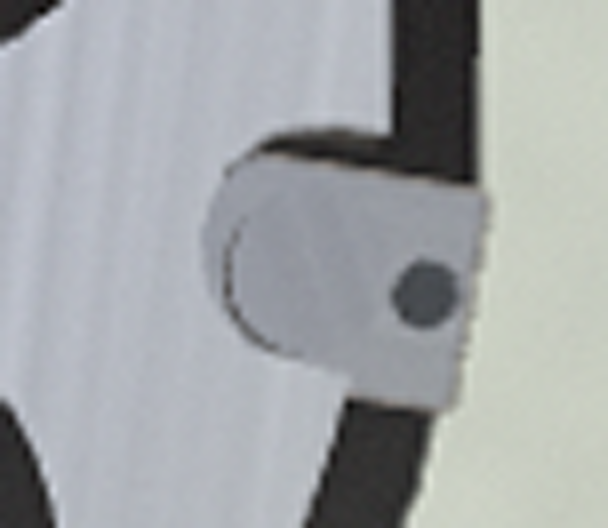

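View pics/w5.png

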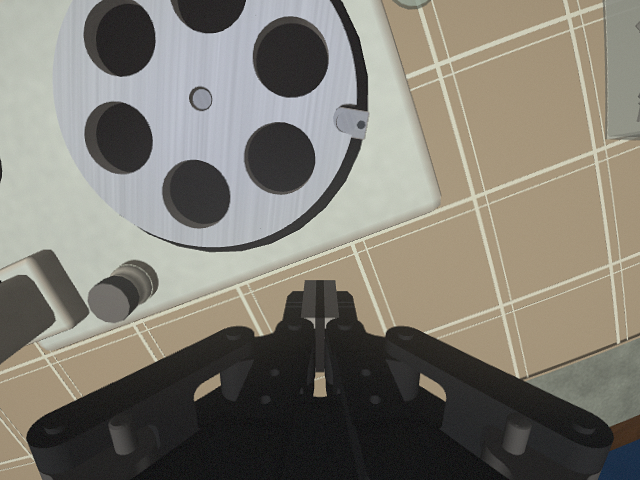

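The wrist view shows the pin in the notch at (350,122) and the spindle end nearly flush with the face. The face height fits best at 0.090 m, so the rack is seated. I'll run a quick numeric check on the bystanders, then hand in.

Run:
```python
from h import *
a,b=[cv2.imread(f'pics/top{i}.png') for i in (0,1)]
for n,(x,y) in dict(beaker_b=(208,252),beaker_a=(234,284),bottle=(516,306),tub_s=(115,265),tub_m=(122,190),spat=(175,333),jar=(343,188)).items():
    s=20; t=a[y-s:y+s,x-s:x+s]; r=cv2.matchTemplate(b[y-s-10:y+s+10,x-s-10:x+s+10],t,cv2.TM_CCOEFF_NORMED);_,v,_,l=cv2.minMaxLoc(r);print(n,round(v,3),l[0]-10,l[1]-10)
o=get_obs();print(o['clock'],o['ft_force'])
print(job_done())
```

```text
beaker_b 0.176 -1 10
beaker_a 0.243 10 -10
bottle 1.0 0 0
tub_s 1.0 0 0
tub_m 1.0 0 0
spat 0.49 -1 0
jar 0.999 0 0
9.35 [ 0.03081581  0.11331296 -0.73036552]
the job is handed in; nothing more can be done
None
```

View pics/top1.png

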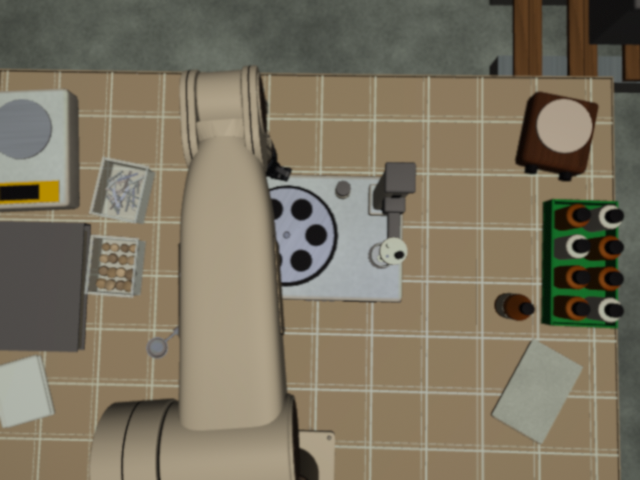

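I turned the rack about 37° clockwise with the shut fingertips in one of its pockets, until the notch met the pin. I then pressed it down at the hub and handed the job in at 9.35 s.

**Seating:** The rack slid down at about 7 N and came to a hard stop with the tip at z ≈ 0.0893 m under about 46 N. The wrist picture taken afterwards fits best with the upper face at 90 mm, which is fully seated. It shows the pin in the notch, about 1° (under 2 mm) off centre, and the robot touching nothing.

**Bystanders:** In the last top picture the bottle, jar and both tubs matched their starting positions exactly. The same check failed for the two beakers and was poor for the spatula, because the arm was in front of them. The spatula's bowl is visible where it was. I did not re-measure the beakers. Earlier wrist pictures, taken before pressing, show them still standing, and I saw no unexpected contact force.

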